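# Load the bench mill with soap offcuts and hold its keyed lid home

## Task

Put the two soap offcuts that lie on the trimming board into the cup of the bench mill. Then set the mill's lid over the cup's neck, turn it by its knurled collar until the hidden keyways in its skirt drop over the neck's pins, push it fully down against the sprung red start ring, and finish while you are still holding it pushed home (the mill runs only while the lid is held down). Leave the finished bar, the glassware and everything else where they stand.

Things in the scene. Friction and masses are not known exactly. Their poses are not given: they have to be found in the camera images.
- mill: White bench mill, fixed, 132 mm across; origin at the centre of its underside, z up, dial on its -x side. On top is an open steel cup. Round the foot of the cup's neck lies a flat red spring-loaded start ring, 106 mm across, its top 24 mm below the neck's rim when up (126 mm above the bench).
- neck_top (a point): Centre of the cup's mouth, level with the rim of its neck, 150 mm above the bench. The neck is a steel tube, 79 mm outside, 72 mm inside. Four round pins, 8 mm thick and 90 degrees apart, stick out 7 mm from its outside; their tops are 12 mm below the rim. A keyway that meets a pin off-centre can bind on it part-way down; turning the lid a few degrees frees it.
- cup_floor (a point): Centre of the floor inside the cup, 60 mm below the rim (a small blade hub, 8 mm high, stands there).
- start_ring (a joint): The red start ring's travel in m: 0 up, 0.006 when the lid is fully home. A spring pushes it up: it begins to move at about 5 N and takes about 9 N when the lid is home. The lid's own weight (2 to 3.5 N) counts towards that but does not move it.
- lid: The mill's lid, loose, standing on its skirt on the bench; origin at the centre of the skirt's lower rim, z up. Grey round skirt, 109 mm across, 35 mm high, flat on top; on it an aluminium knurled collar, 58 mm across, from 35 to 70 mm above the lower rim, to grip and turn it by. Below, a bore 84 mm wide and 30 mm deep goes over the neck with 2 mm to spare all round.
- lid_grip (a point): On the lid's axis, in the knurled collar, 58 mm above the skirt's lower rim: a good height for the TCP. Four keyways 15 mm wide, 90 degrees apart, run up the bore, unseen and unmarked. Turned wrong, the skirt's lower rim rests on the pins. Turned right to about 4 degrees (at most 90 degrees away) it can drop 12 mm on to the start ring, then be pushed 6 mm more until it meets the neck's rim.
- board: White trimming board, fixed, 200 x 170 x 12 mm; origin at the centre of its underside. The offcuts lie on its -x half, the finished bar on its +x half.
- offcut_a: Rose-pink soap offcut, a block 36 (x) x 22 (y) x 22 (z) mm, 20 g, lying on the board; origin at the centre of its underside.
- offcut_a_mid (a point): Centre of the rose-pink offcut.
- offcut_b: Lilac soap offcut, a block 36 (x) x 22 (y) x 22 (z) mm, 20 g, lying on the board; origin at the centre of its underside.
- offcut_b_mid (a point): Centre of the lilac offcut.
- soap_bar: Finished cream soap bar with petals, 52 x 76 x 26 mm, on the board: stays there. Origin at the centre of its underside.
- dropper: Amber dropper bottle with a black cap, 30 mm across, 72 mm tall; stays where it is. Origin at the centre of its underside.
- beaker: Glass beaker, 70 mm across, 94 mm tall; stays where it is. Origin at the centre of its underside.
- clip_jar: Glass clip-top jar with its lid hanging open, 110 mm across, 156 mm tall; stays where it is. Origin at the centre of its underside.
- spray_bottle: Clear spray bottle with a white top, 46 mm across, 142 mm tall; stays where it is. Origin at the centre of its underside.
There are look-alikes about, which are no part of the job. Of the things like the lid, leave any that is turquoise; of the rest the larger one is meant.

How it is judged:
On the way, in this order (a step that is already met when the one before it is completed fails the run):
1. both offcuts lie in the mill's cup, let go (horizontal distance between each of offcut_a_mid, offcut_b_mid and cup_floor below 0.034 m and z of offcut_a_mid in the frame of cup_floor between 0.004 and 0.052 m and contact force between the fingers and offcut_a below 0.1 N and z of offcut_b_mid in the frame of cup_floor between 0.004 and 0.052 m and contact force between the fingers and offcut_b below 0.1 N), for 0.2 s.
2. the lid is over the neck and its keyways have dropped over the pins (horizontal distance between lid and neck_top below 0.005 m and z of lid in the frame of neck_top below -0.018 m), for 0.1 s.
At the end, for the whole second after the job is handed in: Both offcuts lie in the cup, let go. The lid is centred on the neck to 5 mm, level to 3 degrees, at rest, keyways over the pins, within 2.5 mm of fully home with the start ring down more than 4 mm, and the fingers still press on it; unheld, the spring would lift it (all of step 1 and horizontal distance between lid and neck_top below 0.005 m and z of lid in the frame of neck_top below -0.0275 m and angle between lid's own z axis and vertical below 0.06 rad and value of joint start_ring above 0.004 m and contact force between the fingers and lid above 2 N and linear speed of lid below 0.02 m/s); the arm keeps its last pose, push and grip.
It fails at once if the soap bar is knocked over or shifted by more than 30 mm (distance of soap_bar from where it was at the start of the episode above 0.03 m or angle between soap_bar's own z axis and vertical above 0.5 rad).
It fails at once if the dropper bottle, beaker, jar or spray bottle is knocked over or shifted by more than 30 mm (distance of any of dropper, beaker, clip_jar, spray_bottle from where it was at the start of the episode above 0.03 m or angle between any of dropper, beaker, clip_jar, spray_bottle's own z axis and vertical above 0.5 rad).
It also fails if it takes over 72 s, if anything falls off the work surface, if the arm or the gripper's body presses on something with over 40 N, if the wrist force passes 120 N, or if a joint passes its speed limit or range.

## Robot

A 6-joint arm with a two-finger parallel gripper is mounted at the origin on the work surface. World frame = base frame: x ahead of the robot, y to its left, z up, the work surface at z = 0. Lengths are in m, angles in rad, forces in N, time in s.
With the tool pointing down it reaches from about 0.3 to 0.85 m from the base axis. Payload 5.4 kg.
Tool frame: the origin (TCP) lies between the finger pads, 19 mm behind the fingertips; this is the grasp point; z points along the fingers, y is the line along which they close (so a half turn about z gives the same grasp; the last joint's range is limited). The gripper opens to 85 mm and grips with 20 to 120 N. Pads are 22 mm wide; open, the fingers measure 114 mm over their backs; the gripper's body (76 mm by 85 mm) begins 54 mm behind the grasp point. The pads swing forward as they close: fully open they stand 13 mm farther back than shut.
Start: joints at [0.974, 0.158, 1.597, -0, 1.386, -0.21], TCP at [0.217, 0.532, 0.25] pointing down, gripper open.
Joint ranges: [-2.91, 2.91], [-0.94, 2.29], [0.18, 2.7], [-1.29, 4.43], [0.17, 2.64], [-3, 3]. Speed limits (rad/s): [2.57, 2.57, 3.14, 3.14, 3.14, 3.14].

## Interface

Orientations are given as a 3x3 rotation matrix whose columns are the frame's x, y, z axes.
In Python, from plant import robot, kinematics, vision, order, cut_out gives the robot as it stands. The module is installed in compiled form; this text tells all that it offers. Calls block until the motion is done:
- robot.move_pose(position, orientation): joint-space move of the TCP to a pose.
- robot.line_to(position, feed=0.15, attitude=None): straight line of the TCP; attitude=None keeps the orientation; feed is the mean speed in m/s.
- robot.goto_joints(angles): joint-space move.
- robot.gripper_to(opening, grasp_force=None): finger opening in m; grasp_force is the grip in N (None keeps the last); returns when the fingers have stopped.
- robot.dwell(seconds).
- kinematics.solve_ik(position, orientation): joint angles nearest the present ones, or None.
- vision.snapshot(name): name is "scene" or "top" or "wrist"; returns the picture (400x640x3 uint8, red, green, blue); there is no depth.
- vision.calibration(name): a dict with "fx", "fy", "cx", "cy" (pixels), "k1" (the pictures are not rectified: a ray, as slopes to the right and down, at radius r is drawn at 1 + k1 r^2 times it, then the intrinsics apply), "origin" and "rotation" of the camera in the world. Camera axes: x right, y down, z forward; pixel columns grow to the right and rows downward; lengths in m; the calibration is good to about 2 mm. A picture is of the moment at which its call begins: read the wrist's pose just before it. calibration takes no time and is no camera call; for the wrist camera it gives the pose at the moment of the call.
A pose or a line that the arm cannot do raises robot.IKError and nothing moves.
- order.finish_job(): hands the job in; it is judged then, once.
Trained networks look in the newest picture that a camera, given by its name, has taken for a name from the list of things; names that differ only in an ending like _2 or _b are one class to them, and where a whole thing is asked for, a point or a joint stands for the part that bears it (a point fixed in the world has none). Each returns a list of dicts, best first, with "p" (0 to 1); they miss things now and then, are a little off and sometimes report something else, mostly with a low value. They report only what shows in the picture. A call takes as long as a camera call. They do not tell look-alikes from the thing itself.
- cut_out(camera, name): "region" (400x640 bool, what is visible of it) and "bbox" ([centre column, centre row, width, height] in pixels, round what is visible of it).
Readings, each from a call of its own:
- robot.get_clock(): time.
- robot.get_joints(): joint angles.
- robot.get_dq(): joint speeds.
- robot.get_joint_torque(): joint torques, N m.
- robot.get_ee_pos(): TCP position.
- robot.get_eef_rot(): TCP orientation.
- robot.get_force(): force on the tool from outside, world axes, zero at the start.
- robot.get_ft_torque(): the same for the moment, N m.
- robot.get_finger_gap(): finger opening in m.
- robot.get_gripper_force(): force on a finger pad.
Only numpy, scipy, OpenCV 4.12 (cv2) and the standard library are available. Lean on these libraries where they do the work, as an engineer would, in place of code of your own. Each camera call takes 0.05 s, during which the arm holds its last target. There are 200 camera calls.

## Working session

There is one attempt and no reset: what is moved stays moved. The work goes in short steps, each a Python script; the robot and the scene stay as the last script left them, time stands still between calls to the robot, and variables do not carry over. Pictures are saved under pics/ and viewed, at most 10 in all, crops included, and the job is handed in when it is done.

```bash
mkdir -p pics; cat > h.py <<'E'
from plant import robot, kinematics, vision, order, cut_out
import numpy as np, cv2
def ray(cal,u,v):
    xd,yd=(u-cal['cx'])/cal['fx'],(v-cal['cy'])/cal['fy']
    x,y=xd,yd
    for _ in range(20):
        s=1+cal['k1']*(x*x+y*y); x,y=xd/s,yd/s
    d=np.array(cal['rotation'])@np.array([x,y,1.]); return np.array(cal['origin']),d/np.linalg.norm(d)
def at_z(cal,u,v,z):
    o,d=ray(cal,u,v); return o+d*(z-o[2])/d[2]
def tri(rays):
    A=np.zeros((3,3));b=np.zeros(3)
    for o,d in rays:
        P=np.eye(3)-np.outer(d,d);A+=P;b+=P@o
    p=np.linalg.solve(A,b); return p,[np.linalg.norm((np.eye(3)-np.outer(d,d))@(p-o)) for o,d in rays]
def proj(cal,p):
    c=np.array(cal['rotation']).T@(np.array(p)-np.array(cal['origin']));x,y=c[0]/c[2],c[1]/c[2];s=1+cal['k1']*(x*x+y*y)
    return np.array([cal['cx']+cal['fx']*x*s,cal['cy']+cal['fy']*y*s])
def down(yaw):  # tool y axis (closing line) at angle yaw in world
    y=np.array([np.cos(yaw),np.sin(yaw),0]);z=np.array([0,0,-1.]);return np.column_stack([np.cross(y,z),y,z])
def save(img,n): cv2.imwrite('pics/'+n+'.png',img[:,:,::-1])
E
python3 - <<'E'
from h import *
np.set_printoptions(precision=3,suppress=True)
ims=[]
for c in ['scene','top']:
    im=vision.snapshot(c); ims.append(im); save(im,c+'0')
    cal=vision.calibration(c); print(c,cal)
    for n in ['mill','lid','offcut_a','offcut_b','soap_bar','board','start_ring','dropper','beaker','clip_jar','spray_bottle']:
        for d in cut_out(c,n):
            if d['p']>.2:
                m=d['region']; print(n,round(d['p'],2),np.round(d['bbox']), at_z(cal,d['bbox'][0],d['bbox'][1],0.03), np.median(im[m],axis=0))
print(robot.get_clock(),robot.get_eef_rot())
E
```

```text
scene {'fx': 460.277095251961, 'fy': 460.277095251961, 'cx': 316.8726715134738, 'cy': 197.91066337909174, 'k1': 0.005145921766504876, 'origin': array([1.175, 0.687, 1.135]), 'rotation': array([[-0.74 ,  0.512, -0.437],
       [ 0.673,  0.548, -0.497],
       [-0.015, -0.661, -0.75 ]])}
mill 0.68 [391. 264.  55.  62.] [0.546 0.285 0.03 ] [158. 149. 148.]
lid 0.73 [366. 222.  28.  30.] [0.487 0.132 0.03 ] [176. 180. 184.]
lid 0.73 [402. 205.  34.  32.] [0.356 0.162 0.03 ] [ 73. 162. 161.]
lid 0.61 [311. 224.  36.  33.] [0.618 0.023 0.03 ] [185. 188. 192.]
offcut_a 0.65 [313. 162.   8.  17.] [ 0.43  -0.174  0.03 ] [228. 176. 188.]
offcut_b 0.65 [313. 162.   8.  17.] [ 0.43  -0.174  0.03 ] [228. 176. 188.]
soap_bar 0.65 [280. 169.  26.  21.] [ 0.535 -0.226  0.03 ] [239. 234. 221.]
board 0.77 [291. 166.  76.  53.] [ 0.498 -0.21   0.03 ] [232. 231. 229.]
start_ring 0.77 [395. 254.  43.  31.] [0.513 0.27  0.03 ] [194.   73.   70.5]
start_ring 0.42 [449. 303.  20.  40.] [0.525 0.47  0.03 ] [166. 173. 180.]
dropper 0.69 [359. 191.   9.  18.] [0.413 0.029 0.03 ] [146.5 111.5  70.5]
dropper 0.5
[... 1126 characters left out ...]
] [244. 184. 207.]
soap_bar 0.59 [392. 220.  26.  17.] [ 0.528 -0.229  0.03 ] [244. 241. 225.]
board 0.58 [396. 237.  68.  74.] [ 0.477 -0.236  0.03 ] [236. 237. 236.]
start_ring 0.6 [209. 213.  40.  36.] [0.576 0.321 0.03 ] [178.   40.5  37. ]
beaker 0.72 [304. 140.  27.  34.] [0.793 0.022 0.03 ] [146.  171.  173.5]
clip_jar 0.93 [470. 202.  50.  45.] [ 0.571 -0.475  0.03 ] [136. 150. 147.]
clip_jar 0.66 [417. 253.  11.  12.] [ 0.424 -0.296  0.03 ] [206. 172. 235.]
spray_bottle 0.7 [157. 229.  26.  23.] [0.537 0.481 0.03 ] [145. 157. 169.]
spray_bottle 0.54 [215. 217.  49.  49.] [0.564 0.301 0.03 ] [121. 113. 112.]
1.2 [[-0.926  0.377 -0.   ]
 [ 0.377  0.926 -0.   ]
 [-0.    -0.    -1.   ]]
```

```bash
python3 - <<'E'
from h import *
im=cv2.imread('pics/top0.png')[100:330,120:520]; im2=cv2.imread('pics/scene0.png')[90:340,200:500]
cv2.imwrite('pics/a.png',np.vstack([cv2.resize(im,(520,299)),cv2.resize(im2,(520,299*1))]))
E
```

```text
(no output)
```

View pics/a.png

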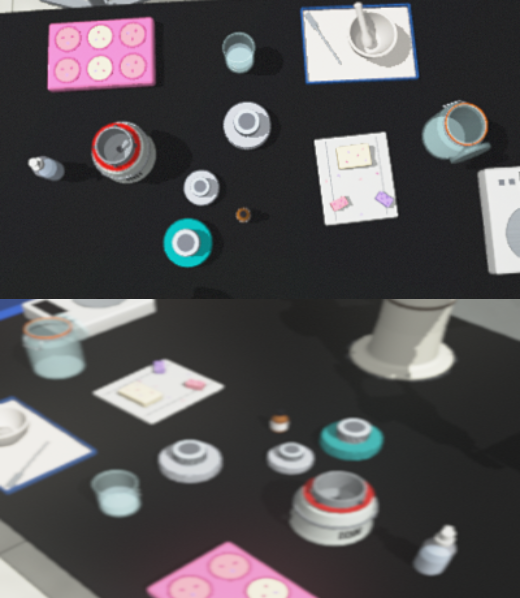

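The larger grey lid is at top-view pixel (310,195). Rejected are the small grey one at (276,245) and the turquoise one at (265,286). The pink offcut is at (382,256), the lilac one at (416,253) and the mill at (213,216). Next I'll take wrist views of each for measuring.

```bash
python3 - <<'E'
from h import *
import pickle
np.set_printoptions(precision=3,suppress=True)
c=vision.calibration('wrist');R=np.array(robot.get_eef_rot());p=np.array(robot.get_ee_pos())
print('cam in tool',R.T@(c['origin']-p),'\n',R.T@c['rotation'],c['fx'],c['cx'],c['cy'],c['k1'])
out=[];tiles=[]
for k,(pos,names) in enumerate([((.47,.22,.36),['start_ring','mill']),((.57,.0,.30),['lid']),((.45,-.2,.27),['offcut_a','soap_bar']),((.38,-.2,.27),['offcut_a','soap_bar'])]):
    yaw=np.pi/2+np.arctan2(pos[1],pos[0])
    robot.move_pose(pos,down(yaw)); 
    cal=vision.calibration('wrist'); im=vision.snapshot('wrist'); save(im,f'w{k}'); tiles.append(cv2.resize(im,(400,250)))
    for n in names:
        for d in cut_out('wrist',n):
            if d['p']>.2: 
                out.append((k,n,d,cal)); print(k,n,round(d['p'],2),np.round(d['bbox']),at_z(cal,*d['bbox'][:2],.03),np.median(im[d['region']],axis=0))
    pickle.dump((cal,im),open(f'w{k}.pkl','wb'))
pickle.dump(out,open('out.pkl','wb'))
save(np.vstack([np.hstack(tiles[:2]),np.hstack(tiles[2:])]),'b'); print(robot.get_clock())
E
```

```text
cam in tool [ 0.084  0.    -0.123] 
 [[ 0.    -0.945 -0.327]
 [ 1.    -0.     0.001]
 [-0.001 -0.327  0.945]] 335.09358769655677 319.4946990575628 194.79500635653284 -0.018216741310847877
0 start_ring 0.69 [345. 248.  84.  73.] [0.597 0.324 0.03 ] [180.  32.  28.]
0 start_ring 0.56 [462. 270.  59.  73.] [0.553 0.506 0.03 ] [129. 131. 133.]
0 start_ring 0.53 [147. 174.  86.  78.] [0.61 0.02 0.03] [198. 206. 214.]
0 mill 0.88 [342. 236.  97. 118.] [0.58 0.31 0.03] [125. 114. 115.]
1 lid 0.98 [430.  70.  70.  73.] [0.476 0.124 0.03 ] [217.  223.5 229.5]
1 lid 0.53 [330. 185.  88.  90.] [0.61  0.015 0.03 ] [224. 228. 234.]
2 offcut_a 0.68 [319. 130.  34.  39.] [ 0.422 -0.186  0.03 ] [250. 193. 212.]
2 offcut_a 0.56 [237. 170.  38.  26.] [ 0.425 -0.288  0.03 ] [215. 183. 242.]
2 offcut_a 0.31 [157. 335. 128. 129.] [ 0.585 -0.498  0.03 ] [109. 134. 136.]
2 soap_bar 0.87 [326. 225.  77.  68.] [ 0.527 -0.224  0.03 ] [250. 247. 234.]
3 offcut_a 0.85 [345. 184.  36.  36.] [ 0.42  -0.187  0.03 ] [250. 193. 212.]
3 offcut_a 0.83 [270. 223.  39.  30.] [ 0.422 -0.286  0.03 ] [214. 183. 242.]
3 soap_bar 0.62 [356. 273.  71.  67.] [ 0.53  -0.226  0.03 ] [250. 248. 235.]
3 soap_bar 0.43 [534.  80.  63.  34.] [0.409 0.037 0.03 ] [94. 57. 29.]
5.5917
```

View pics/b.png

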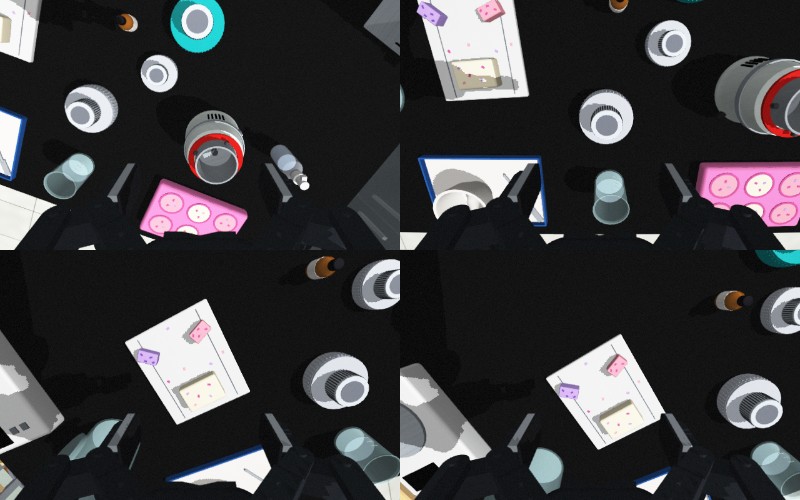

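Views: w0 shows the mill, w1 the grey lid, and w2/w3 the offcuts and bar. I'll fit silhouette models of known shape to the colour masks, using several views at once.

```bash
cat > fit.py <<'E'
from h import *
import pickle
from scipy.optimize import minimize
S=4
def circ(r,z,n=48):
    t=np.linspace(0,2*np.pi,n,endpoint=False); return np.c_[r*np.cos(t),r*np.sin(t),np.full(n,z)]
def hull(cal,P):
    q=np.array([proj(cal,p) for p in P]); return cv2.convexHull((q*S+S/2-.5).round().astype(np.int32))
def draw(cal,add,sub,shape):
    m=np.zeros((400*S,640*S),np.uint8)
    for P in add: cv2.fillPoly(m,[hull(cal,P)],1)
    for P in sub: cv2.fillPoly(m,[hull(cal,P)],0)
    return m.astype(bool)
def fit(views,model,x0,step):
    big=[(c,cv2.resize(m.astype(np.uint8),None,fx=S,fy=S,interpolation=cv2.INTER_NEAREST).astype(bool)) for c,m in views]
    def cost(x):
        s=0
        for c,m in big:
            r=draw(c,*model(x),None); s-=(r&m).sum()/max(1,(r|m).sum())
        return s/len(big)
    n=len(x0); sim=np.vstack([x0]+[np.array(x0)+np.eye(n)[i]*step[i] for i in range(n)])
    r=minimize(cost,x0,method='Nelder-Mead',options=dict(initial_simplex=sim,maxfev=110,xatol=2e-4,fatol=5e-4)); return r.x,-r.fun
def rot(P,a): c,s=np.cos(a),np.sin(a); return P@np.array([[c,-s,0],[s,c,0],[0,0,1]]).T
box=lambda a,b,h:np.array([[i*a/2,j*b/2,k*h] for i in(-1,1) for j in(-1,1) for k in(0,1)])
m_off=lambda x:([rot(box(.036,.022,.022),x[3])+x[:3]],[])
m_lid=lambda x:([np.vstack([circ(.0545,0),circ(.0545,.035)])+x[:3],np.vstack([circ(.029,.035),circ(.029,.070)])+x[:3]],[])
m_ring=lambda x:([circ(.053,0)+x[:3]],[np.vstack([circ(.0395,0),circ(.0395,.024)])+x[:3]])
def red(im):
    h=cv2.cvtColor(im,cv2.COLOR_RGB2HSV); m=((h[...,0]<8)|(h[...,0]>172))&(h[...,1]>140)&(h[...,2]>70)
    n,l,s,_=cv2.connectedComponentsWithStats(m.astype(np.uint8)); return l==1+np.argmax(s[1:,4])
E
cat > m.py <<'E'
from fit import *
np.set_printoptions(precision=4,suppress=True)
W=[pickle.load(open(f'w{k}.pkl','rb')) for k in range(4)]
out=pickle.load(open('out.pkl','rb'))
def reg(k,name,xy): return min((d for kk,n,d,c in out if kk==k and n==name),key=lambda d:np.hypot(*(np.array(d['bbox'][:2])-xy)))['region']
for nm,p0,q in [('pink',(.421,-.187),((319,130),(345,184))),('lilac',(.423,-.287),((237,170),(270,223)))]:
    v=[(W[2][0],reg(2,'offcut_a',q[0])),(W[3][0],reg(3,'offcut_a',q[1]))]
    best=max((fit(v,m_off,[*p0,.012,a],[.006,.006,.006,.3]) for a in np.arange(0,np.pi,np.pi/6)),key=lambda r:r[1]); print(nm,best)
F={c:(vision.calibration(c),cv2.imread(f'pics/{c}0.png')[:,:,::-1].copy()) for c in('top','scene')}
v=[(W[0][0],red(W[0][1])),(F['scene'][0],red(F['scene'][1]))]
print('ring px',[m.sum() for c,m in v]); print('ring',fit(v,m_ring,[.53,.275,.126],[.02,.02,.01]))
for vv in v: print(fit([vv],lambda x:m_ring([x[0],x[1],.126]),[.53,.275],[.02,.02]))
def grey(cal,im,q):
    g=im.min(2)>75; n,l,s,c=cv2.connectedComponentsWithStats(g.astype(np.uint8)); i=l[q[1],q[0]]; print(s[i]); return l==i
v=[(W[1][0],reg(1,'lid',(330,185))),(W[0][0],reg(0,'start_ring',(147,174)))]
print('lid',fit(v,m_lid,[.61,.015,0.],[.01,.01,.01]))
for vv in v: print(fit([vv],lambda x:m_lid([x[0],x[1],0]),[.61,.015],[.01,.01]))
E
time python3 m.py
```

```text
pink (array([ 0.4232, -0.186 ,  0.0091,  2.02  ]), np.float64(0.9399628041202416))
lilac (array([ 0.4273, -0.2921,  0.0067,  0.8949]), np.float64(0.9143700983388229))
ring px [np.int64(1428), np.int64(202)]
ring (array([0.5616, 0.2974, 0.1239]), np.float64(0.7137379661939978))
(array([0.5608, 0.297 ]), np.float64(0.848471121177803))
(array([0.5632, 0.2999]), np.float64(0.5956356736242884))
lid (array([ 0.617 ,  0.0137, -0.0066]), np.float64(0.9640000228127151))
(array([0.615, 0.014]), np.float64(0.95295002920821))
(array([0.6141, 0.0155]), np.float64(0.9349534139897093))
real	0m18.411s
user	0m15.405s
sys	0m3.494s
```

```bash
cat >> h.py <<'E'
def best(pos,yaw):
    c=[]
    for k in (-1,0,1):
        q=kinematics.solve_ik(pos,down(yaw+k*np.pi))
        if q is not None: c.append((abs(q[5]-robot.get_joints()[5])+ (5 if abs(q[5])>2.6 else 0),k))
    return down(yaw+min(c)[1]*np.pi)
E
cat > p1.py <<'E'
from fit import *
np.set_printoptions(precision=4,suppress=True)
R=best((.42,-.24,.2),np.pi/2-.45); robot.gripper_to(.05,30)
V=[]
for pos in [(.425,-.24,.20),(.46,-.215,.17)]:
    robot.move_pose(pos,R); cal=vision.calibration('wrist'); im=vision.snapshot('wrist'); V.append((cal,im,cut_out('wrist','offcut_a')))
save(V[0][1],'close')
def pick(V,p0):
    v=[]
    for cal,im,ds in V:
        q=proj(cal,[*p0,.023]); d=min(ds,key=lambda d:np.hypot(*(d['bbox'][:2]-q))); 
        if d['p']>.3 and np.hypot(*(d['bbox'][:2]-q))<25: v.append((cal,d['region']))
        else: print('miss',d['p'],d['bbox'],q)
    return v
res={}
for nm,p0,a in [('pink',(.4232,-.186),2.02),('lilac',(.4273,-.2921),.895)]:
    v=pick(V,p0); r3=fit(v,m_off,[*p0,.012,a],[.004,.004,.004,.15]); 
    r=fit(v,lambda x:m_off([x[0],x[1],.012,x[2]]),[*p0,a],[.004,.004,.15]); print(nm,len(v),r3,r); res[nm]=r[0]
pickle.dump(res,open('off.pkl','wb')); print(robot.get_clock())
E
python3 p1.py
```

```text
pink 2 (array([ 0.4231, -0.1852,  0.0065,  2.0394]), np.float64(0.9281140140305744)) (array([ 0.4222, -0.1856,  2.0099]), np.float64(0.9106754874913361))
lilac 2 (array([ 0.4265, -0.2903,  0.0104,  0.9163]), np.float64(0.920004342930653)) (array([ 0.4264, -0.2898,  0.9074]), np.float64(0.9122899344832136))
7.0167
```

View pics/close.png

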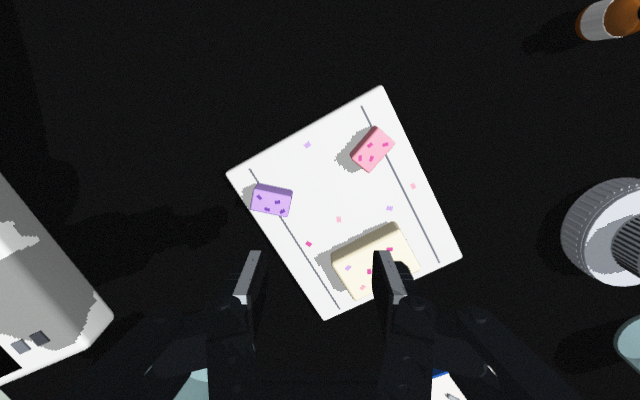

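The close view shows exactly two offcuts on the board's -x half, pink at (372,149) and lilac at (271,200), with the bar at (375,260). The fits agree, so I'll grasp the pink one and re-measure the mill on the way.

```bash
cat > grab.py <<'E'
from fit import *
np.set_printoptions(precision=4,suppress=True)
def grab(nm):
    x,y,a=pickle.load(open('off.pkl','rb'))[nm]; R=best((x,y,.1),a+np.pi/2)
    robot.gripper_to(.046,30); robot.move_pose((x,y,.10),R); robot.line_to((x,y,.036),.1); robot.gripper_to(0,30)
    print(nm,'gap',robot.get_finger_gap(),robot.get_gripper_force(),robot.get_force()); robot.line_to((x,y,.12),.2)
def over(x,y,z,yaw): robot.move_pose((x,y,z),best((x,y,z),yaw))
E
python3 - <<'E'
from grab import *
grab('pink')
V=[]
for pos in [(.56,.297,.30),(.52,.25,.30)]:
    over(*pos,np.pi/2+np.arctan2(pos[1],pos[0])); cal=vision.calibration('wrist'); im=vision.snapshot('wrist'); V.append((cal,red(im)))
    print(V[-1][1].sum(),fit(V[-1:],lambda x:m_ring([x[0],x[1],.126]),[.5608,.297],[.006,.006]))
    save(im,f'mill{len(V)}')
print(fit(V,m_ring,[.5608,.297,.126],[.006,.006,.006])); print(fit(V,lambda x:m_ring([x[0],x[1],.126]),[.5608,.297],[.006,.006]))
pickle.dump(V,open('mill.pkl','wb'));print(robot.get_finger_gap(),robot.get_clock())
E
```

```text
pink gap 0.02123194637439344 29.94667410850525 [-0.3486  0.2934  5.2965]
2743 (array([0.5618, 0.2976]), np.float64(0.810901938746839))
1831 (array([0.561, 0.297]), np.float64(0.718505346867205))
(array([0.5618, 0.2976, 0.1251]), np.float64(0.7602495634123324))
(array([0.5615, 0.2973]), np.float64(0.7572130632288616))
0.021538364560225228 12.0
```

View pics/mill2.png

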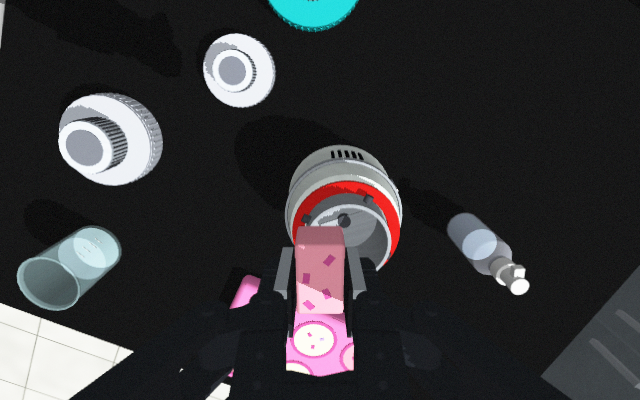

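Pink is held and the mill is centred at (0.5615, 0.2974), with ring height 0.125 as expected. Now I'll drop it, then fetch and drop the lilac one.

```bash
python3 - <<'E'
from grab import *
M=(.5616,.2975)
def drop(yaw):
    over(*M,.22,yaw); robot.line_to((*M,.157),.12); print('f',robot.get_force()); robot.gripper_to(.033,20); robot.line_to((*M,.23),.25)
drop(np.pi/2+.49)
grab('lilac'); print(robot.get_finger_gap())
drop(np.pi/2+.49)
robot.move_pose((.50,.25,.32),best((.5,.25,.32),np.pi/2+.46)); save(vision.snapshot('wrist')[100:300,220:440].repeat(2,0).repeat(2,1),'cup'); print(robot.get_finger_gap(),robot.get_clock())
E
```

```text
f [-0.5517  0.6804 -0.0465]
lilac gap 0.021142689125313655 30.026844441890717 [0.7404 0.2095 3.6982]
0.02131906923934441
f [ 0.2665 -0.7974 -0.0111]
0.032933395209224635 22.2417
```

View pics/cup.png

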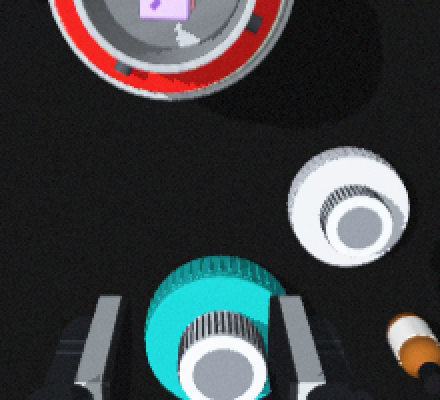

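```bash
python3 - <<'E'
from grab import *
R=down(np.pi/2+.2)
robot.move_pose((.55,.28,.30),R); a=vision.snapshot('wrist')
robot.gripper_to(.085,60)
V=[]
for pos in [(.60,.06,.24),(.61,.015,.20)]:
    robot.move_pose(pos,R); cal=vision.calibration('wrist'); im=vision.snapshot('wrist'); ds=cut_out('wrist','lid'); q=proj(cal,[.615,.0145,.04])
    d=min(ds,key=lambda d:np.hypot(*(d['bbox'][:2]-q))); print(d['p'],d['bbox'],q)
    V.append((cal,d['region'])); print(fit(V[-1:],lambda x:m_lid([x[0],x[1],0]),[.615,.0145],[.005,.005]))
print(fit(V,m_lid,[.615,.0145,0],[.005,.005,.005])); print(fit(V,lambda x:m_lid([x[0],x[1],0]),[.615,.0145],[.005,.005]))
save(np.hstack([a[130:390,200:500],im[70:330,170:470]]),'c'); print(robot.get_clock(),robot.get_joints(),kinematics.solve_ik((.5615,.2975,.2),down(np.pi/2+.2)))
E
```

```text
0.87 [269.9, 168.4, 106.1, 108.9] [270.3442 172.9161]
(array([0.6147, 0.0147]), np.float64(0.9602936360659317))
0.67 [316.6, 179.8, 118.3, 120.8] [316.4976 185.9643]
(array([0.6153, 0.0141]), np.float64(0.9482025743598117))
(array([ 0.6168,  0.0141, -0.0073]), np.float64(0.9825602144046852))
(array([0.6154, 0.0146]), np.float64(0.9538936676192752))
26.75 [-0.1715  0.2872  1.545   0.0005  1.3079 -1.9436] [ 0.2974  0.3507  1.4679 -0.      1.3231 -1.4734]
```

View pics/c.png

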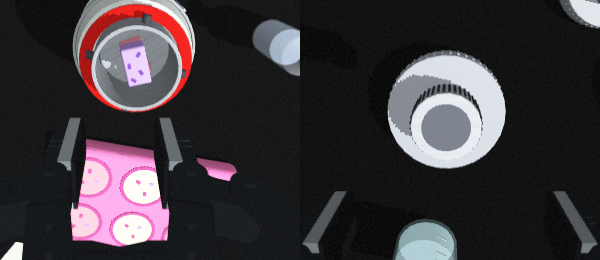

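Both offcuts are in the cup, with lilac on top at (135,62) left. The big grey lid is centred at (447,110) right. Next I'll grip the collar, squeezing along two axes to centre it, then lift it and lower it onto the neck.

```bash
cat > lidg.py <<'E'
from grab import *
L=(.6154,.0146); ya=.2
robot.move_pose((*L,.12),down(ya)); robot.line_to((*L,.061),.12); robot.gripper_to(.05,20); print('g1',robot.get_finger_gap()); robot.gripper_to(.075)
robot.line_to((*L,.061),.1,down(ya+np.pi/4)); robot.line_to((*L,.061),.1,down(ya+np.pi/2)); robot.gripper_to(.04,90); print('g2',robot.get_finger_gap(),robot.get_force(),robot.get_clock())
robot.line_to((*L,.25),.2); print('lift',robot.get_finger_gap(),robot.get_force())
M=(.5616,.2975)
robot.move_pose((*M,.25),down(ya+np.pi/2)); f0=np.array(robot.get_force()); print(f0,robot.get_ee_pos(),robot.get_clock())
robot.line_to((*M,.215),.15)
for z in np.arange(.212,.180,-.0015):
    robot.line_to((*M,z),.05); df=np.array(robot.get_force())-f0; print(round(z,4),robot.get_ee_pos()[2],df)
    if df[2]>4: break
print(robot.get_ft_torque(),robot.get_clock())
E
python3 lidg.py
```

```text
g1 0.05735027441793976
g2 0.05568627093466416 [-0.7591  0.8128  4.9747] 31.65
lift 0.05543695551555798 [ 0.332  -0.1906 -2.7667]
[ 0.0736  0.5086 -3.3364] [0.5621 0.2962 0.2497] 33.85
0.212 0.21290919354557322 [0.1945 0.4171 0.0438]
0.2105 0.21060574066469273 [-0.2196  0.2669 -0.5558]
0.209 0.20883401485838055 [ 0.5724 -0.1615  1.1251]
0.2075 0.20727601681280433 [-0.162  -0.0977 -0.5342]
0.206 0.2057946595665483 [ 0.1968 -0.2568  0.1169]
0.2045 0.20430960684452817 [-0.7276 -1.4298 -0.3253]
0.203 0.20279816485285895 [-0.1404 -0.2933  0.0234]
0.2015 0.20132019871703863 [-0.3071 -0.5308 -0.1663]
0.2 0.19993172445231294 [-0.4646 -0.9121  0.6396]
0.1985 0.19963326544365664 [-2.6032 -1.9997  6.93  ]
[-0.2073  0.4543 -0.0025] 36.7333
```

Contact is at TCP z 0.1997, so the lid rim is at 0.1387, which means it rests on the pins. I'll search by turning.

```bash
cat > turn.py <<'E'
from grab import *
import sys
M=(.5616,.2975); y0=.2+np.pi/2; w=-3.34
z=.1985; hit=False; prev=None
for k in range(1,20):
    y=y0-np.radians(5)*k; robot.line_to((*M,z),.05,down(y)); f=np.array(robot.get_force()); p=robot.get_ee_pos()
    print(5*k,round(p[2],4),np.round(f,1),round(robot.get_ft_torque()[2],2),round(robot.get_clock(),2))
    if p[2]<.1989 and f[2]-w<3:
        robot.line_to((*M,.1955),.05); f=np.array(robot.get_force()); print('try',robot.get_ee_pos()[2],f)
        if f[2]-w<5: print('drop',5*k); break
        robot.line_to((*M,z),.05)
    if robot.get_clock()>52: break
E
python3 turn.py
```

```text
5 0.1996 [ 0.3 -1.1  4.5] -0.26 36.98
10 0.1996 [-0.3  0.2  5.5] -0.28 37.23
15 0.1996 [-0.1 -0.3  5.2] -0.27 37.48
20 0.1996 [ 0.4 -0.6  5.1] -0.26 37.73
25 0.1995 [ 0.1 -0.9  6.6] -0.2 37.98
30 0.1972 [ 1.4 -0.  -1.4] -0.09 38.23
try 0.19465533036111748 [ 0.0041 -0.6451 -2.5164]
drop 30
```

```bash
cat > push.py <<'E'
from grab import *
M=(.5616,.2975); y=.2+np.pi/2-np.radians(33)
robot.line_to((*M,.1945),.05,down(y))
for z in np.arange(.1925,.1765,-.0015):
    robot.line_to((*M,z),.03); f=robot.get_force(); p=robot.get_ee_pos(); print(round(z,4),np.round(p,4),np.round(f,1),np.round(robot.get_ft_torque()[2],2))
    if f[2]>16 or (p[2]>.1885 and f[2]>6): break
print(robot.get_finger_gap(),robot.get_clock())
E
python3 push.py
```

```text
0.1925 [0.5614 0.2975 0.1921] [ 0.3  0.3 -3.1] -0.03
0.191 [0.5615 0.2975 0.1909] [-0.9 -0.1 -2.8] 0.02
0.1895 [0.5615 0.2975 0.1893] [ 0.1  0.1 -2.5] -0.07
0.188 [0.5616 0.2975 0.188 ] [-0.1 -0.1 -2.7] -0.03
0.1865 [0.5617 0.2975 0.1872] [-3.6 -1.5  1.8] 0.01
0.185 [0.5618 0.2975 0.1855] [-2.3 -1.3  3.6] -0.0
0.1835 [0.5618 0.2975 0.1838] [-1.4 -1.7  4.7] 0.0
0.182 [0.5618 0.2976 0.1823] [-2.8 -0.8  5.2] 0.0
0.1805 [0.5618 0.2975 0.1818] [-4.3 -1.5  9.3] -0.01
0.179 [0.5618 0.2976 0.1817] [-7.9 -2.6 15.3] -0.05
0.1775 [0.5619 0.2976 0.1817] [-11.1  -3.9  21.9] -0.13
0.0555166955170335 41.4833
```

The ring engaged at TCP 0.1872, and there is a hard stop at 0.1817 after about 6 mm of spring travel, so the lid is home. I'll ease the push slightly and hand in.

```bash
python3 - <<'E'
from grab import *
robot.line_to((.5616,.2975,.179),.03); robot.dwell(.4); print(robot.get_ee_pos(),robot.get_force(),robot.get_gripper_force(),robot.get_clock())
print(order.finish_job())
E
```

```text
[0.5619 0.2976 0.1817] [-7.7712 -2.9544 15.4342] 97.01223850250244 42.1333
the job is handed in; nothing more can be done
None
```

Both offcuts are in the mill's cup and the lid is keyed over the pins and held fully down, judged from the force and position readings; I handed the job in at 42 s while still pressing with about 15 N, and no verdict came back.

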